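# Tip the red token cassette out of the packed rack and weigh it

### The job

Weigh the red token cassette: pull the blue gate of the rack fully down, tip the red cassette forward out of the packed row until it leans on the gate, then take hold of it, lift it free and set it down gently, upright, in the middle of the scale's platform. Then push the gate fully back up. Leave the grey cassettes standing in their places and do not disturb the thread spools or the mug.

Things in the scene. Friction and masses are not known exactly. Their poses are not given: they have to be found in the camera images.
- red_mid (a point): centre (half-way up) of the red token cassette: an upright box 56 deep (x) x 34 thick (y) x 165 tall (z), 0.2 to 0.4 kg, standing in any of the three middle places of the row of five. Own axes: z up the box, x from its front to its rear. It balances tipped forward about 0.33 rad; beyond that it falls on by itself and rests on the opened gate at about 0.5 rad (sizes in mm)
- red_ridge (a point): middle of the pull ridge on top of the red cassette: 8 deep (x) x 16 wide (y) x 16 high, flush with the box's front face, centred in y; this point is 24 in front of the box's mid-depth and 8 above its top. Every cassette has one (sizes in mm)
- grey1_mid (a point): centre of one of four grey token cassettes, the same shape, size and axes as the red one (sizes in mm)
- grey2_mid (a point): centre of one of four grey token cassettes, the same shape, size and axes as the red one (sizes in mm)
- grey3_mid (a point): centre of one of four grey token cassettes, the same shape, size and axes as the red one (sizes in mm)
- grey4_mid (a point): centre of one of four grey token cassettes, the same shape, size and axes as the red one (sizes in mm)
- rack: fixed grey steel rack, 80 deep x 196 wide x 192 high; origin at the centre of its underside, x towards its back, z up; the open front faces -x. Five cassettes stand along y on its 8 thick floor, 35 from centre to centre (1 mm gaps), mid-depth at x = 0: box tops 173, ridge tops 189 above the table (sizes in mm)
- sill_top (a point): middle of the inner top edge of the rack's fixed front sill (at x = -32, z = 22 in the rack; the sill is 8 thick and stands 14 above the rack's floor). A cassette tipped forward pivots on it (sizes in mm)
- rail_edge (a point): middle of the lower front edge of the fixed retaining rail over the rear of the row (rail from x = 14 to 40, z = 184 to 192 in the rack, 11 above the box tops): it stops a cassette being lifted straight out, but lets it tip forward (sizes in mm)
- gate (a joint): angle of the rack's blue drop-down front gate, hinged along its bottom edge: 0 upright (closed), grows as the top comes forward and down, end stop at 0.5 rad (open). The leaf is 8 thick, 172 wide and reaches 61 above the hinge. It stays where it is left (light hinge friction, about 0.06 N m) (sizes in mm)
- gate_grip (a point): middle of the gate's black pull fin: 14 thick (y), 28 long, 26 high, sticking out to 64 in front of the leaf from the middle of its upper half; this point is 55 in front of and 50 above the hinge axis when closed, and moves with the gate (sizes in mm)
- gate_hinge (a point): middle of the gate's hinge axis, which runs along the rack's y; fixed in the rack at x = -36, z = 24 (sizes in mm)
- scale: fixed white token scale, 200 x 150 housing; origin at the centre of its underside, display end at -x (sizes in mm)
- scale_top (a point): centre of the top surface of the scale's square steel platform, 130 x 130, 50 above the table (sizes in mm)
- thread_spool_1: bystander: thread spool with red thread, 30 across, 42 high, standing; origin under its centre (sizes in mm)
- thread_spool_2: bystander: thread spool with blue thread, 30 across, 42 high, standing; origin under its centre (sizes in mm)
- mug: bystander: white mug with dark dots, standing, 91 high, 82 across (114 with the handle); origin at the middle of its underside (sizes in mm)
There are look-alikes about, which are no part of the job. Of the things that look like the part that bears red_mid, the largest one is meant.

How it is judged:
By the outcome, as a careful person would: the job done as asked, in the order asked, and still so for the second after the job is handed in, with the robot touching nothing.
It also fails if it takes over 72 s, if anything falls off the work surface, if the arm or the gripper's body presses on something with over 40 N, if the wrist force passes 120 N, or if a joint passes its speed limit or range.

### The arm

A 6-joint arm with a two-finger parallel gripper is mounted at the origin on a cart in front of the work surface, level with it; the furniture and walls round the work are solid. World frame = base frame: x ahead of the robot, y to its left, z up, the work surface at z = 0. Lengths are in m, angles in degrees, forces in N, time in s.
With the tool pointing down it reaches from about 0.325 to 0.775 m from the base axis. Payload 5.5 kg.
Tool frame: the origin (TCP) lies at the centre of the arm's flange, where the gripper is bolted on; the fingertips stand 182 mm ahead of it and the grasp point (between the pads) lies 163 mm ahead of it; z points along the fingers, y is the direction in which the jaws open and shut (so a half turn about z gives the same grasp; the last joint's range is limited). The gripper opens to 88 mm and grips with 3 to 60 N. Pads are 20 mm wide; open, the fingers measure 115 mm over their backs; the gripper's body (75 mm by 178 mm) begins 61 mm behind the grasp point.
Start: joints at [-77.275, 5.22, 70.514, -0, 104.267, -3.249], TCP at [0.165, -0.577, 0.405] pointing down, gripper open.
Joint ranges: [-164.24, 164.24], [-49.07, 125.15], [9.68, 141.18], [-86.29, 266.29], [3.28, 154.24], [-151.56, 151.56]. Speed limits (degrees/s): [147.25, 147.25, 172.46, 180, 180, 180].

### API

Orientations are given as [roll, pitch, yaw] about the fixed x, y, z axes, in that order (R = Rz(yaw) Ry(pitch) Rx(roll)).
In Python, from station import r gives the robot as it stands. The module is installed in compiled form; this text tells all that it offers. Calls block until the motion is done:
- r.reach(position, orientation): joint-space move of the TCP to a pose.
- r.servo_line(position, rotation=None, speed=0.15): straight line of the TCP; rotation=None keeps the orientation; speed is the mean speed in m/s.
- r.move_joints(angles): joint-space move.
- r.let_go() and r.grab(squeeze=None): open the fingers fully, or close them until they stop; squeeze is the grip in N (None keeps the last).
- r.wait(seconds).
- r.inverse_kinematics(position, orientation): joint angles nearest the present ones, or None.
- r.sense(): the state.
- r.snapshot(name): name is "scene" or "top"; returns a dict with "frame" (400x640x3 uint8, red, green, blue), "fx", "fy", "cx", "cy" (pixels), "R" (3x3) and "t" (3): a world point X has camera coordinates R X + t. Camera axes: x right, y down, z forward; pixel columns grow to the right and rows downward; lengths in m; the calibration is good to about 2 mm. A picture is of the moment at which its call begins. There is no depth.
A pose or a line that the arm cannot do raises r.IKError and nothing moves.
- r.hand_in(): hands the job in, once; it reports no verdict.
The state is a dict: "clock": time; "joints": joint angles; "joint_vel": joint speeds; "joint_torque": joint torques, N m; "tcp_pos": TCP position; "orientation": TCP orientation; "contact_force": force on the tool from outside, world axes, zero at the start; "torque": the same for the moment, N m; "opening": finger opening in m.
Only numpy, scipy, OpenCV 4.12 (cv2) and the standard library are available. Lean on these libraries where they do the work, as an engineer would, in place of code of your own. Each camera call takes 0.05 s, during which the arm holds its last target. There are 200 camera calls.

## Working session

There is one attempt and no reset: what is moved stays moved. The work goes in short steps, each a Python script; the robot and the scene stay as the last script left them, time stands still between calls to the robot, and variables do not carry over. Pictures are saved under pics/ and viewed, about 8 in all and at most 12, crops included, and the job is handed in when it is done.

```bash
mkdir -p pics
python3 - <<'E'
from station import r
import cv2,numpy as np
for n in("scene","top"):
    s=r.snapshot(n); cv2.imwrite(f"pics/{n}0.png",s["frame"][:,:,::-1])
    print(n,s["fx"],s["fy"],s["cx"],s["cy"],np.round(s["R"],4).tolist(),np.round(s["t"],4).tolist())
    R=np.array(s["R"]);print(-R.T@np.array(s["t"]))
s=r.sense();print(s)
E
```

```text
scene 410.1337908059724 410.1337908059724 326.7181120828427 191.46137029465626 [[0.8881, -0.459, -0.0239], [-0.2719, -0.4827, -0.8325], [0.3706, 0.7458, -0.5535]] [-0.4377, 0.3632, 0.6231]
[ 0.25653988 -0.49032395  0.63680501]
top 483.3080307026785 483.3080307026785 316.5085160959038 196.6249541844766 [[-0.018, -0.9998, -0.0129], [-0.9904, 0.0196, -0.1368], [0.137, 0.0103, -0.9905]] [0.2119, 0.6044, 1.0203]
[0.46255414 0.18950651 1.09604452]
{'clock': 0.1, 'joints': array([-7.72759609e+01,  5.26038311e+00,  7.05731250e+01, -7.52329842e-04,
        1.04267978e+02, -3.24971037e+00]), 'joint_vel': array([-0.01687982,  0.01757918, -0.08859474, -0.02495629, -0.06472253,
        0.01443062]), 'joint_torque': array([ 1.31207082e-03, -4.47857487e+01, -4.07569206e+01,  6.99278153e-02,
        2.84467265e-02, -1.21575999e-04]), 'tcp_pos': array([ 0.1651169 , -0.57689427,  0.40362136]), 'orientation': array([-1.79898636e+02, -5.02474734e-03,  1.59735603e+01]), 'contact_force': array([-0.407307  ,  0.40769823,  0.30801929]), 'torque': array([ 0.03159722, -0.04103248, -0.03697156]), 'opening': 0.0877271954809253}
```

View pics/scene0.png

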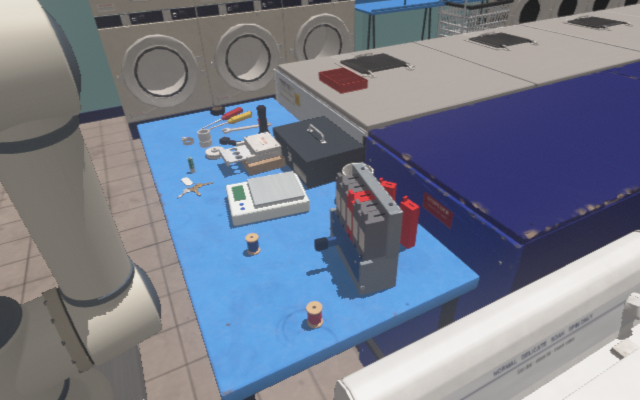

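View pics/top0.png

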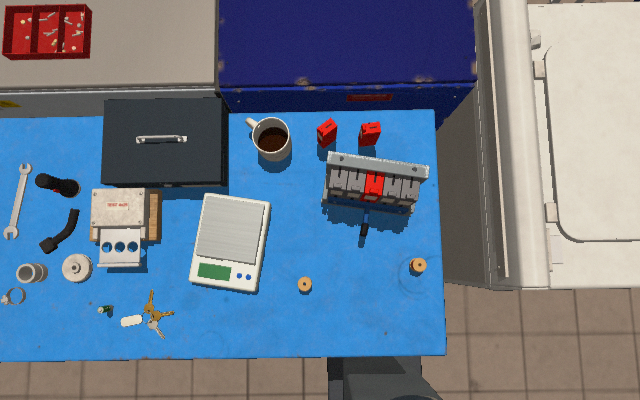

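The scene view shows the rack near (365,225) with the gate fin at (320,243), the scale at (267,197), and spools at (252,243) and (315,313). In the top view, the red cassette is in the row's middle place (374,185), the fin is at (364,228), the scale platform at (232,230), and the mug at (271,140). Two smaller red look-alikes stand behind the rack.

Run:
```python
import cv2,numpy as np
a=cv2.imread("pics/top0.png")[135:255,310:440]; b=cv2.imread("pics/scene0.png")[150:300,300:430]
a=cv2.resize(a,None,fx=3,fy=3,interpolation=cv2.INTER_CUBIC);b=cv2.resize(b,None,fx=3,fy=3,interpolation=cv2.INTER_CUBIC)
c=np.zeros((450,780,3),np.uint8);c[:360,:390]=a;c[:450,390:780]=b
cv2.imwrite("pics/crop0.png",c)
```

```text
(no output)
```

View pics/crop0.png

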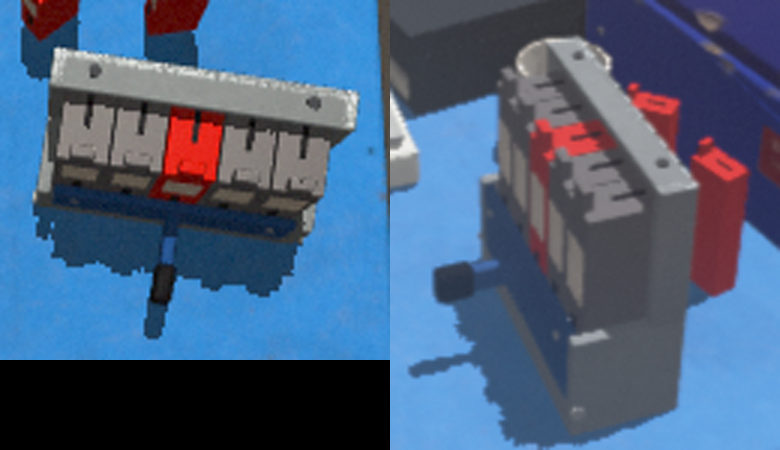

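The crop shows the red cassette in the 3rd (middle) place, and the black fin end at crop (160,285). Rail and base corners are clear, so I'll fit the rack's pose to those corner points.

```bash
cat > h.py <<'E'
from station import r
import cv2,numpy as np
from scipy.optimize import least_squares
def proj(s,X):
    c=np.asarray(X)@np.array(s["R"]).T+s["t"]; return np.c_[s["fx"]*c[:,0]/c[:,2]+s["cx"],s["fy"]*c[:,1]/c[:,2]+s["cy"]]
def cast(s,uv,z):
    R=np.array(s["R"]);C=-R.T@np.array(s["t"]); uv=np.atleast_2d(uv)
    d=np.c_[(uv[:,0]-s["cx"])/s["fx"],(uv[:,1]-s["cy"])/s["fy"],np.ones(len(uv))]@R
    return C+d*((z-C[2])/d[:,2])[:,None]
def rackpts(p,P):
    c,s_=np.cos(p[2]),np.sin(p[2]); P=np.atleast_2d(P)
    return np.c_[p[0]+c*P[:,0]-s_*P[:,1],p[1]+s_*P[:,0]+c*P[:,1],P[:,2]]
E
python3 - <<'E'
from h import *
T=r.snapshot("top");S=r.snapshot("scene")
tu=np.array([(58,48),(358,92)])/3+[310,135]; tp=np.array([(.04,.098,.192),(.04,-.098,.192)])
su=(np.array([(697,185),(648,191),(580,38),(678,406),(570,433)])-[390,0])/3+[300,150]
sp=np.array([(.04,-.098,.192),(.014,-.098,.192),(.04,.098,.192),(.04,-.098,0),(-.04,-.098,0)])
f=lambda p:np.r_[proj(T,rackpts(p,tp))-tu,proj(S,rackpts(p,sp))-su].ravel()
q=least_squares(f,[.5,.05,-.1]);print(q.x,np.degrees(q.x[2]));print(f(q.x).reshape(-1,2).round(1).tolist())
g=cv2.cvtColor(T["frame"],cv2.COLOR_RGB2HSV)
# red top and ridge prediction
p=q.x
for n,P in dict(redtop=(0,0,.173),ridge=(-.024,0,.189),fin=(-.091,0,.074)).items(): print(n,rackpts(p,P).round(4),proj(T,rackpts(p,P)).round(1),proj(S,rackpts(p,P)).round(1))
# black fin in both
for s,(x0,y0,x1,y1),nm in((T,(355,215,375,250),'T'),(S,(308,230,332,255),'S')):
    m=(s["frame"].max(2)<45); mm=np.zeros_like(m);mm[y0:y1,x0:x1]=m[y0:y1,x0:x1]; v,u=np.nonzero(mm);print(nm,u.mean(),v.mean(),u.min(),u.max(),v.min(),v.max(),len(u))
# scale
roi=T["frame"][185:300,180:280].astype(int); sat=g[185:300,180:280,1]
bl=roi.sum(2)/3
for nm,m in(('plat',(sat<50)&(bl<205)&(bl>120)),('house',(sat<50)&(bl>120))):
    m=cv2.morphologyEx(m.astype(np.uint8),cv2.MORPH_OPEN,np.ones((5,5)))
    c=max(cv2.findContours(m,0,1)[0],key=cv2.contourArea);rc=cv2.minAreaRect(c);b=cv2.boxPoints(rc)+[180,185]
    W=cast(T,b,.05 if nm=='plat' else .04);print(nm,rc,W[:,:2].round(3).tolist(),W.mean(0),np.linalg.norm(np.diff(W,axis=0),axis=1))
print('spools',cast(T,[(305,284),(418,265)],.042).round(3).tolist(),'mug',cast(T,[(272,140)],.091).round(3).tolist())
E
```

```text
[ 0.62083334  0.08671009 -0.1782032 ] -10.21029145280576
[[-1.7, -1.2], [0.2, -0.1], [-0.3, 0.1], [2.8, 0.9], [-0.7, -1.3], [-1.2, 1.1], [-1.4, 1.4]]
redtop [[0.6208 0.0867 0.173 ]] [[374.3 179.8]] [[361.5 195.7]]
ridge [[0.5972 0.091  0.189 ]] [[373.4 190.7]] [[350.3 191.2]]
fin [[0.5313 0.1028 0.074 ]] [[363.2 229.8]] [[319.6 243. ]]
T 363.625 229.325 360 367 223 235 80<stdin>:14: RuntimeWarning: Mean of empty slice.
  ret = ret.dtype.type(ret / rcount)
Traceback (most recent call last):
ValueError: zero-size array to reduction operation minimum which has no identity
```

Run:
```python
from h import *
T=r.snapshot("top");g=cv2.cvtColor(T["frame"],cv2.COLOR_RGB2HSV)
roi=T["frame"][185:300,180:280].astype(int); sat=g[185:300,180:280,1]
bl=roi.sum(2)/3
for nm,m in(('plat',(sat<50)&(bl<205)&(bl>120)),('house',(sat<50)&(bl>120))):
    m=cv2.morphologyEx(m.astype(np.uint8),cv2.MORPH_OPEN,np.ones((5,5)))
    c=max(cv2.findContours(m,0,1)[0],key=cv2.contourArea);rc=cv2.minAreaRect(c);b=cv2.boxPoints(rc)+[180,185]
    W=cast(T,b,.05 if nm=='plat' else .04);print(nm,rc,W[:,:2].round(3).tolist(),W.mean(0),np.linalg.norm(np.diff(W,axis=0),axis=1))
print('spools',cast(T,[(305,284),(418,265)],.042).round(3).tolist(),'mug',cast(T,[(272,140)],.091).round(3).tolist())
m=(T["frame"][:,:,0]>150)&(g[:,:,1]>170)&((g[:,:,0]<8)|(g[:,:,0]>172));mm=np.zeros_like(m);mm[165:205,355:395]=m[165:205,355:395]
v,u=np.nonzero(mm);print('red',u.min(),u.max(),v.min(),v.max())
```

```text
plat ((49.41757583618164, 43.855403900146484), (60.35752487182617, 60.30552673339844), 8.972625732421875) [[0.488, 0.465], [0.617, 0.446], [0.594, 0.316], [0.465, 0.336]] [0.5409685  0.39073109 0.05      ] [0.13075982 0.13292896 0.13015037]
house ((48.45405578613281, 56.12432861328125), (67.99968719482422, 91.0821533203125), 8.972626686096191) [[0.431, 0.482], [0.627, 0.454], [0.6, 0.305], [0.405, 0.337]] [0.51564279 0.39451583 0.04      ] [0.19809575 0.15130317 0.19706315]
spools [[0.419, 0.229, 0.042], [0.455, -0.015, 0.042]] mug [[0.726, 0.293, 0.091]]
red 365 383 174 194
```

```bash
cat >> h.py <<'E'
P=np.array([0.62083,0.08671,-0.1782]); YAW=np.degrees(P[2]); H=np.array([-.036,.024])
def pose(g,tau,y=0):
    "grasp point g=(x,z) in rack, tilt tau rad -> TCP, rpy"
    t=np.array([g[0]-.163*np.sin(tau),y,g[1]+.163*np.cos(tau)])
    return rackpts(P,t)[0],[180,-np.degrees(tau),YAW]
def fin(th):
    a=np.arctan2(.050,.055)-th; return H+.07433*np.array([-np.cos(a),np.sin(a)])
def line(g,tau,y=0,speed=.15):
    p,o=pose(g,tau,y); r.servo_line(p,o,speed)
def st(m=''):
    s=r.sense(); print(m,round(s["clock"],2),s["tcp_pos"].round(4),s["contact_force"].round(1),s["torque"].round(2),round(s["opening"],4)); return s
def shot(n,name):
    s=r.snapshot(n); cv2.imwrite(f"pics/{name}.png",s["frame"][:,:,::-1]); return s
E
python3 - <<'E'
from h import *
g=fin(0); r.reach(*pose(g+[0,.165],0)); st('above')
line(g,0,speed=.2); st('at'); r.grab(20); st('grab')
for th in(.1,.2,.3,.4,.5):
    line(fin(th),th,speed=.08); st(th)
for th in (.52,.54):
    line(fin(th),th,speed=.05); s=st(th)
    if np.linalg.norm(s["contact_force"])>20: break
shot("scene","gate")
E
```

```text
above 2.98 [0.5314 0.1022 0.402 ] [ 0.9  1.  -0.4] [-0.   -0.02 -0.  ] 0.0877
at 3.95 [0.5317 0.1028 0.2385] [ 0.8 -0.1  0.2] [ 0.01 -0.05 -0.  ] 0.0877
grab 5.08 [0.5311 0.1017 0.2369] [-1.8 -6.4  1.5] [-0.88  0.24  0.2 ] 0.014
0.1 5.5 [0.5102 0.1054 0.23  ] [-0.9 -7.2 -0.7] [-0.85  0.    0.11] 0.0142
0.2 5.92 [0.4904 0.109  0.2212] [ 1.6 -7.1 -1.9] [-0.83 -0.09  0.02] 0.0142
0.3 6.35 [0.4715 0.1124 0.2106] [ 2. -8. -3.] [-0.82 -0.23 -0.07] 0.014
0.4 6.78 [0.4539 0.1155 0.1983] [ 4.  -8.2 -4.1] [-0.84 -0.36 -0.17] 0.0137
0.5 7.2 [0.4375 0.1185 0.1843] [ 6.7 -8.8 -3.6] [-0.86 -0.43 -0.32] 0.014
0.52 7.45 [0.4345 0.119  0.1817] [ 4.5 -8.3 -1. ] [-0.93 -0.21 -0.43] 0.0137
0.54 7.7 [0.4316 0.1196 0.1796] [ 0.5 -8.5  4.6] [-1.16 -0.08 -0.52] 0.0142
```

View pics/gate.png

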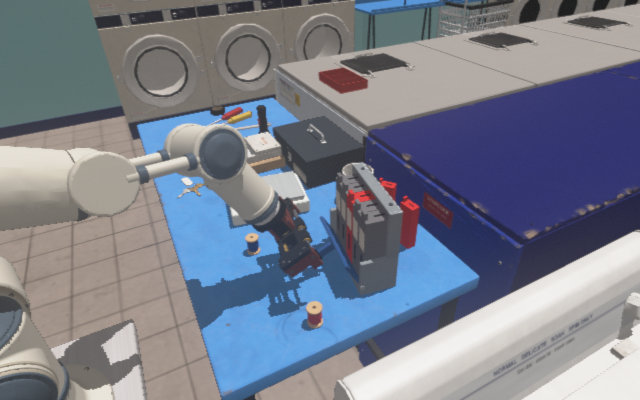

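The gate leaf lies open at about (338,245) with the fin in the gripper. The force on z reversed at the end, so it is at its stop. Next I'll release and check the fin and the red cassette from above.

Run:
```python
from h import *
th=.54; r.let_go(); st()
u=np.array([-np.sin(th),np.cos(th)]); line(fin(th)+.10*u,th,speed=.2)
line([-.17,.26],0,speed=.35); st('up')
s=shot("top","t1"); f=s["frame"]
g=cv2.cvtColor(f,cv2.COLOR_RGB2HSV)
m=(f[:,:,0]>150)&(g[:,:,1]>170)&((g[:,:,0]<8)|(g[:,:,0]>172))
v,u=np.nonzero(m[170:205,355:395]);print('red',u.min()+355,u.max()+355,v.min()+170,v.max()+170)
for x in(.5,): print('fin pred',proj(s,rackpts(P,[*fin(.5)[:1],0,fin(.5)[1]])))
for y in(-.0175,.0175): print(proj(s,rackpts(P,[(-.028,y,.173),(.014,y,.173)])).round(1).tolist())
print('ridge front top',proj(s,rackpts(P,[(-.028,-.008,.189),(-.028,.008,.189)])).round(1).tolist())
c=f[150:270,300:440,::-1];cv2.imwrite("pics/t1c.png",cv2.resize(c,None,fx=5,fy=5,interpolation=cv2.INTER_NEAREST))
```

```text
8.95 [0.4312 0.1209 0.1784] [-0.3 -0.7  0.4] [ 0.05  0.24 -0.03] 0.088
up 10.32 [0.4542 0.1167 0.4202] [-0.4  0.  -0.3] [0.03 0.03 0.01] 0.0878
red 365 383 174 194
fin pred [[360.79545037 238.65562446]]
[[381.3, 195.4], [384.3, 174.2]]
[[363.2, 192.6], [366.4, 171.4]]
ridge front top [[377.3, 193.4], [368.9, 192.1]]
```

View pics/t1c.png

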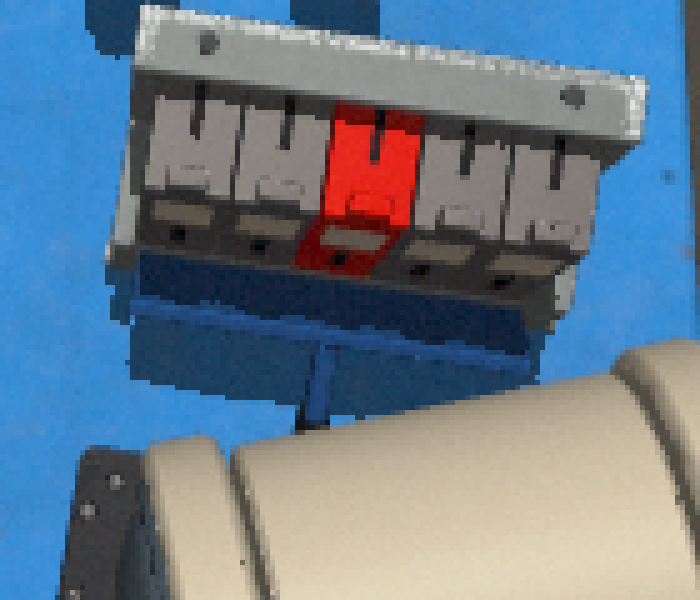

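Seen from above, the gate is open and all cassettes are upright. The red top's front corners are at about (365,193.6) and (382.4,195), roughly 1 px to the right of prediction. I'll refine the rack pose with these and then tip the cassette.

Run:
```python
from h import *
T=r.snapshot("top");S=r.snapshot("scene")
tu=np.array([(328.6,151),(429.8,165.6),(365,193.6),(382.4,195.2)]); tp=np.array([(.04,.098,.192),(.04,-.098,.192),(-.028,.0175,.173),(-.028,-.0175,.173)])
su=(np.array([(697,185),(648,191),(580,38),(678,406),(570,433)])-[390,0])/3+[300,150]
sp=np.array([(.04,-.098,.192),(.014,-.098,.192),(.04,.098,.192),(.04,-.098,0),(-.04,-.098,0)])
for w in(0,.5,1):
    f=lambda p:np.r_[proj(T,rackpts(p,tp))-tu,w*(proj(S,rackpts(p,sp))-su)].ravel()
    q=least_squares(f,P);print(w,q.x,np.degrees(q.x[2]),f(q.x).round(1).tolist())
```

```text
0 [ 0.61981142  0.08467053 -0.16380417] -9.385287722140301 [-0.3, 0.0, 0.6, -0.2, -0.5, -0.4, 0.2, 0.6, 0.0, 0.0, 0.0, 0.0, -0.0, -0.0, -0.0, 0.0, -0.0, 0.0]
0.5 [ 0.61988845  0.0851415  -0.16786503] -9.617957617873238 [-0.5, -0.2, 0.5, -0.1, -0.8, -0.5, -0.2, 0.6, 0.1, 0.2, 1.7, 0.7, -0.6, -0.4, -0.4, 0.7, -0.4, 1.1]
1 [ 0.62030387  0.08594064 -0.17272272] -9.89628308593397 [-0.7, -0.7, 0.1, -0.0, -1.3, -0.7, -0.7, 0.4, -0.1, 0.2, 3.1, 1.1, -1.0, -1.0, -1.0, 1.3, -1.1, 1.8]
```

```bash
sed -i 's/^P=np.array(\[.*\]);/P=np.array([0.6198,0.0849,-0.165]);/' h.py
cat >> h.py <<'E'
SILL=np.array([-.032,.022])
def rot(g,th): # rotate rack-plane point forward about sill
    d=np.asarray(g)-SILL; c,s=np.cos(th),np.sin(th); return SILL+[c*d[0]-s*d[1],c*d[1]+s*d[0]]
E
python3 - <<'E'
from h import *
g=np.array([-.005,.197])
r.grab(10); line(g+[0,.06],0,speed=.25); st('above')
line(g,0,speed=.06); s=st('down')
if abs(s["contact_force"][2])>6: raise SystemExit
for th in(.06,.12,.2,.28,.34,.4):
    line(rot(g,th),th,speed=.06); s=st(th)
    if np.linalg.norm(s["contact_force"])>25: break
shot("scene","tip")
E
```

```text
Traceback (most recent call last):
  File "h.py", line 21, in line
    p,o=pose(g,tau,y); r.servo_line(p,o,speed)
        ~~~~^^^^^^^^^
  File "h.py", line 17, in pose
    return rackpts(P,t)[0],[180,-np.degrees(tau),YAW]
                                                 ^^^
NameError: name 'YAW' is not defined
```

```bash
sed -i 's/^P=np.array.*/P=np.array([0.6198,0.0849,-0.165]); YAW=np.degrees(P[2]); H=np.array([-.036,.024])/' h.py
python3 - <<'E'
from h import *
g=np.array([-.005,.197])
line(g+[0,.06],0,speed=.25); st('above')
line(g,0,speed=.06); s=st('down')
if abs(s["contact_force"][2])>6: raise SystemExit
for th in(.06,.12,.2,.28,.34,.4):
    line(rot(g,th),th,speed=.06); s=st(th)
    if np.linalg.norm(s["contact_force"])>25: break
shot("scene","tip")
E
```

```text
above 12.62 [0.6145 0.0858 0.4199] [-1.  -0.9  0.9] [ 0.04 -0.01  0.02] 0.0005
down 13.77 [0.6149 0.0857 0.3606] [-0.3  0.2 -0.5] [ 0.01  0.04 -0.01] 0.0006
0.06 14.26 [0.5947 0.0891 0.3616] [-0.4  0.1  0.5] [-0.   -0.04  0.01] 0.0003
0.12 14.75 [0.5748 0.0924 0.3609] [ 0.7 -0.4  0.4] [ 0.01 -0.   -0.01] 0.0007
0.2 15.35 [0.5482 0.0968 0.3587] [ 1.3 -0.1  0. ] [0.05 0.04 0.02] 0.0003
0.28 15.95 [0.5218 0.1012 0.3544] [ 0.5  0.3 -0.5] [0.05 0.1  0.06] 0.0003
0.34 16.44 [0.5022 0.1045 0.3498] [ 0.7 -0.3 -0.8] [ 0.05  0.15 -0.01] 0.0003
0.4 16.93 [0.4829 0.1077 0.344 ] [-0.7  0.9 -0. ] [0.03 0.19 0.02] 0.0008
```

View pics/tip.png

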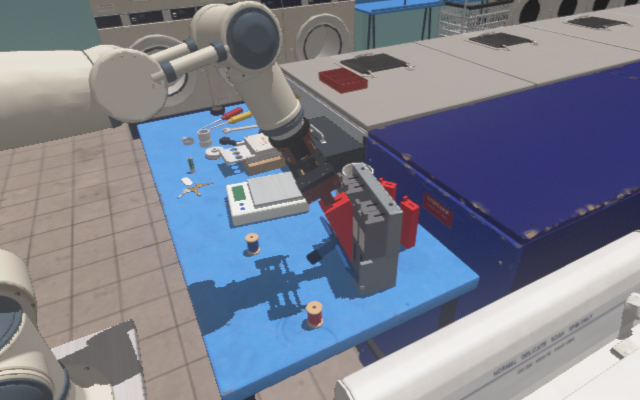

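The red cassette now leans on the open gate (top near (338,208)) and the grey ones are still standing. Next I'll retreat and compare the lean with my model.

```bash
cat >> h.py <<'E'
TH=.5
def box(xb,zb,th=TH):
    O=np.array([-.032+.014*np.tan(th),.008]); return O+xb*np.array([np.cos(th),np.sin(th)])+zb*np.array([-np.sin(th),np.cos(th)])
E
python3 - <<'E'
from h import *
g=rot([-.005,.197],.4); u=np.array([-np.sin(.4),np.cos(.4)])
line(g+.07*u,.4,speed=.15); line([-.14,.30],.5,speed=.25); r.let_go(); st()
for n in("scene","top"):
    s=shot(n,"lean_"+n); f=s["frame"]; g=cv2.cvtColor(f,cv2.COLOR_RGB2HSV)
    m=((f[:,:,0]>90)&(g[:,:,1]>170)&((g[:,:,0]<8)|(g[:,:,0]>172))).astype(np.uint8)
    for c in cv2.findContours(m,0,1)[0]:
        if cv2.contourArea(c)>60: print(n,cv2.boundingRect(c),cv2.contourArea(c))
    K=[(x,y,z) for x,z in((0,.165),(.056,.165),(0,.181),(.008,.181)) for y in((.0175,-.0175) if z<.17 else(.008,-.008))]
    print(proj(s,rackpts(P,[(*box(x,z)[:1],y,box(x,z)[1]) for x,y,z in K])).round(1).tolist())
a=cv2.imread("pics/lean_top.png")[150:270,300:440];b=cv2.imread("pics/lean_scene.png")[170:290,300:420]
z=lambda i:cv2.resize(i,None,fx=3,fy=3,interpolation=cv2.INTER_NEAREST)
cv2.imwrite("pics/lean.png",np.hstack([z(a),z(b)]))
E
```

```text
19.38 [0.4046 0.1207 0.4431] [-1.   0.6 -0.1] [ 0.02  0.21 -0.01] 0.0879
scene (401, 199, 18, 11) 74.5
[[309.9, 209.9], [314.9, 220.0], [333.0, 194.1], [338.8, 203.7], [307.1, 207.6], [309.4, 212.2], [310.5, 205.3], [312.8, 209.9]]
top (359, 179, 23, 48) 743.5
top (359, 122, 22, 24) 349.0
top (317, 118, 20, 30) 322.5
top (2, 5, 84, 50) 2191.5
[[358.3, 232.6], [376.2, 235.3], [362.8, 206.2], [381.1, 208.9], [363.2, 236.9], [371.5, 238.1], [363.9, 233.1], [372.2, 234.3]]
```

View pics/lean.png

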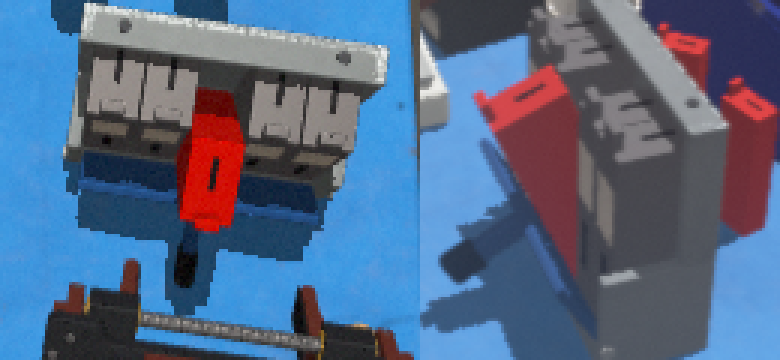

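The red cassette leans less far forward than my model says: the top view has the ridge at (369,227) against a predicted (368,237). I'll fit lean and offset to the visible corners.

Run:
```python
from h import *
T=r.snapshot("top");S=r.snapshot("scene")
tu=np.array([(190,140),(243,148),(208,232)])/3+[300,150]; tp=[(.056,.0175,.165),(.056,-.0175,.165),(0,0,.181)]
su=(np.array([(548,65),(577,95),(502,130),(475,98)])-[420,0])/3+[300,170]; sp=[(.056,.0175,.165),(.056,-.0175,.165),(0,-.0175,.165),(0,.008,.181)]
def W(q,pp):
    return rackpts(P,[( *(np.array([q[0]+x*np.cos(q[2])-z*np.sin(q[2])]),), y+q[3], q[1]+x*np.sin(q[2])+z*np.cos(q[2])) if 0 else (q[0]+x*np.cos(q[2])-z*np.sin(q[2]), y+q[3], q[1]+x*np.sin(q[2])+z*np.cos(q[2])) for x,y,z in pp])
f=lambda q:np.r_[proj(T,W(q,tp))-tu,proj(S,W(q,sp))-su].ravel()
q=least_squares(f,[-.0244,.008,.5,0]);print(q.x.round(4),f(q.x).round(1).tolist())
h=lambda t:f([-.032+.014*np.tan(t[0])+t[2],.008,t[0],t[1]])
q=least_squares(h,[.5,0,0]);print(q.x.round(4),h(q.x).round(1).tolist())
```

```text
[-0.0211  0.0061  0.3888  0.0005] [0.9, -2.1, 1.4, -2.1, -0.4, -1.2, 0.9, 0.0, -2.7, -0.6, -2.9, 2.0, -0.9, -0.2]
[4.197e-01 3.000e-04 9.700e-03] [1.0, -2.0, 1.5, -2.0, -0.3, -1.2, 0.7, -0.5, -2.8, -1.1, -2.6, 2.0, -0.9, 0.0]
```

Run:
```python
from h import *
T=r.snapshot("top");S=r.snapshot("scene")
for th in(.35,.42,.5):
    c,s_=np.cos(th),np.sin(th); L=lambda x,z:H+[c*x-s_*z,c*z+s_*x]
    q=[(L(x,.061)[0],y,L(x,.061)[1]) for x in(.004,-.004) for y in(.086,-.086)]
    fi=L(-.055,.05); q.append((fi[0],0,fi[1]))
    print(th,'T',proj(T,rackpts(P,q)).round(1).tolist(),'S',proj(S,rackpts(P,q)).round(1).tolist())
z=lambda i:cv2.resize(i,None,fx=4,fy=5,interpolation=cv2.INTER_CUBIC)
b=S["frame"][170:290,300:420,::-1];a=T["frame"][180:260,320:420,::-1]
cv2.imwrite("pics/z.png",np.hstack([cv2.resize(a,(400,320),interpolation=2),cv2.resize(b,(320,320),interpolation=2)]))
```

```text
0.35 T [[326.9, 206.4], [408.1, 218.2], [326.4, 210.0], [407.4, 221.8], [362.9, 237.4]] S [[324.4, 213.7], [351.5, 264.1], [321.3, 215.3], [347.8, 266.0], [313.8, 253.4]]
0.42 T [[326.6, 208.4], [407.7, 220.2], [326.1, 211.9], [407.0, 223.7], [362.6, 238.3]] S [[322.7, 214.5], [349.5, 265.1], [319.7, 216.3], [345.9, 267.2], [313.1, 255.3]]
0.5 T [[326.3, 210.6], [407.3, 222.4], [325.8, 214.0], [406.6, 225.8], [362.3, 239.2]] S [[320.9, 215.6], [347.3, 266.3], [317.9, 217.6], [343.9, 268.7], [312.4, 257.5]]
```

View pics/z.png

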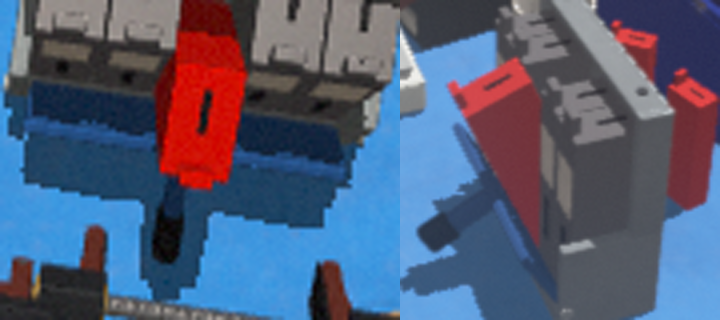

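The zoom shows the gate open at about 0.48–0.5 (fin at T (361.5,240), S (314,257)). The cassette has stopped short at about 0.4 rad, so it isn't firmly on the gate yet. I'll hook it again and move it on.

Run:
```python
from h import *
g=np.array([-.005,.197]); u=np.array([-np.sin(.36),np.cos(.36)])
r.grab(10); line(rot(g,.36)+.07*u,.36,speed=.25); line(rot(g,.36),.36,speed=.08); st('in')
for th in(.40,.44,.48,.52,.55):
    line(rot(g,th),th,speed=.05); s=st(th)
    if np.linalg.norm(s["contact_force"])>12: break
u=np.array([-np.sin(th),np.cos(th)])
line(rot(g,th)+.07*u,th,speed=.15); line([-.16,.30],.5,speed=.25); r.let_go(); st()
T=shot("top","lt2"); S=shot("scene","ls2")
a=cv2.imread("pics/lt2.png")[160:260,310:430];b=cv2.imread("pics/ls2.png")[180:280,300:390]
cv2.imwrite("pics/z2.png",np.hstack([cv2.resize(a,(420,350),interpolation=2),cv2.resize(b,(360,400),interpolation=2)[:350]]))
```

```text
in 22.48 [0.4958 0.1056 0.3485] [-0.3  0.  -0.1] [0.06 0.15 0.04] 0.0004
0.4 22.91 [0.4827 0.1078 0.3443] [ 0.4  0.6 -1. ] [ 0.07  0.22 -0.03] 0.0006
0.44 23.33 [0.4702 0.1098 0.3394] [ 0.5 -0.5  0.2] [ 0.08  0.16 -0.03] 0.0006
0.48 23.76 [0.4578 0.1119 0.3343] [0.7 0.1 0.1] [ 0.05  0.18 -0.01] 0.0007
0.52 24.18 [0.4455 0.114  0.3287] [-0.2  0.5 -0.1] [0.07 0.22 0.01] 0.0011
0.55 24.53 [0.4365 0.1154 0.3243] [-0.1  0.9 -0.3] [ 0.06  0.24 -0.02] 0.0004
 26.92 [0.3849 0.124  0.443 ] [ 0.8 -0.2 -0.6] [0.02 0.21 0.05] 0.0878
```

View pics/z2.png

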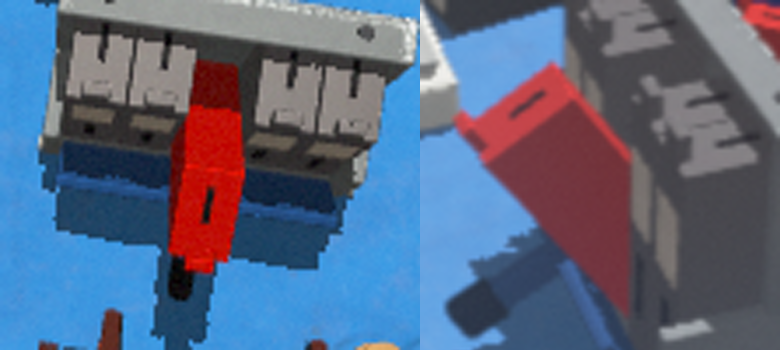

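The cassette now leans on the gate. The ridge is at T (367,237) and S (309.5,209.5), which matches the 0.5 rad model within about 2 px, and the greys are standing. Next comes grasp and lift.

Run:
```python
from h import *
g=box(.028,.134); u=np.array([-np.sin(TH),np.cos(TH)])
line(g+.09*u,TH,speed=.2); line(g,TH,speed=.1); s=st('at')
r.grab(30); s=st('grab')
if s["opening"]<.028: raise SystemExit
line(g+.02*u,TH,speed=.05); st('l1'); line(g+.17*u,TH,speed=.12); st('l2')
line([-.16,.30],0,speed=.2); st('upright')
shot("scene","lift")
```

```text
at 28.71 [0.4796 0.1083 0.2829] [-0.1  1.4 -0.3] [ 0.08  0.21 -0.01] 0.0881
grab 29.58 [0.4796 0.1082 0.2821] [-0.9 -0.2 -0.8] [-0.01  0.13 -0.04] 0.0339
l1 30.13 [0.4699 0.1099 0.2989] [ 0.4  0.2 -2.6] [0.14 0.46 0.07] 0.0342
l2 31.53 [0.3994 0.1216 0.4302] [-0.7  0.  -4. ] [0.09 0.62 0.07] 0.0339
upright 32.18 [0.4625 0.111  0.4621] [ 0.1 -0.1 -4.2] [0.04 0.04 0.04] 0.0337
```

View pics/lift.png

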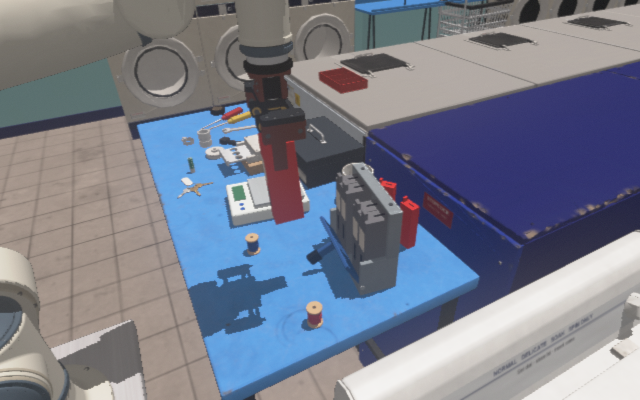

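The red cassette hangs upright in the gripper (about (282,180)), and the greys, mug and spools are untouched. Next I'll set it down on the scale.

Run:
```python
from h import *
x,y=.541,.391
r.servo_line([x,y,.45],[180,0,YAW],.3); r.servo_line([x,y,.357],None,.15); r.wait(.2)
b=r.sense()["contact_force"][2]; z=.357
while z>.338:
    z-=.0015; r.servo_line([x,y,z],None,.02); f=r.sense()["contact_force"][2]
    if f-b>1.8: break
st(f'touch {z:.4f} base {b:.2f}')
r.let_go(); r.wait(.3); st('rel'); r.servo_line([x,y,z+.15],None,.2); st('up')
shot("scene","ps"); shot("top","pt")
a=cv2.imread("pics/pt.png")[140:290,180:440];c=cv2.imread("pics/ps.png")[140:300,210:430]
cv2.imwrite("pics/placed.png",np.vstack([cv2.resize(a,(520,300),interpolation=2),cv2.resize(c,(520,300),interpolation=2)]))
```

```text
touch 0.3510 base -4.20 35.32 [0.5409 0.3909 0.3519] [-0.7  0.1  1.2] [-0.17  0.3   0.03] 0.0337
rel 36.57 [0.541 0.391 0.351] [-0.2  0.4  0.4] [ 0.03  0.02 -0.  ] 0.0876
up 37.47 [0.5412 0.3912 0.4997] [-0.  -0.3 -0.7] [ 0.01 -0.01 -0.03] 0.0878
```

View pics/placed.png

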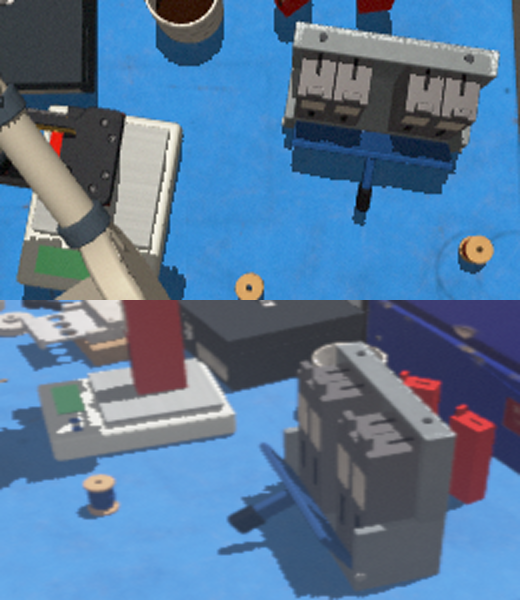

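The red cassette stands upright in the middle of the platform and the four greys are upright. The gate is still open with its fin at about (361,240). Next I'll close the gate.

Run:
```python
from h import *
line([-.17,.32],0,speed=.35)
u=np.array([-np.sin(.5),np.cos(.5)])
line(fin(.5)+.10*u,.5,speed=.25); line(fin(.5),.5,speed=.15); st('at'); r.grab(20); st('grab')
for th in(.4,.3,.2,.1,0.03,0,-.02,-.035):
    line(fin(th),th,speed=.08); s=st(th)
    if th<=0 and np.linalg.norm(s["contact_force"][[0,2]])>15: break
r.let_go(); st('rel'); line(fin(0)+[0,.2],0,speed=.2)
r.servo_line(rackpts(P,[-.25,-.02,.44])[0],None,.25); r.move_joints([-60,5.2,70.5,0,104.3,0]); st('end')
S=shot("scene","es"); T=shot("top","et")
f=T["frame"].max(2)<45; f[:, :355]=0; f[:,375:]=0; f[:215]=0; f[250:]=0; v,w=np.nonzero(f);print('fin',w.mean(),v.mean())
for th in(0,.05,.1): q=fin(th);print(th,proj(T,rackpts(P,(q[0],0,q[1]))))
for n,s in(("top",T),):
    g=cv2.cvtColor(s["frame"],cv2.COLOR_RGB2HSV); m=(g[:,:,1]>170)&((g[:,:,0]<8)|(g[:,:,0]>172))&(s["frame"][:,:,0]>90); m=m.astype(np.uint8); m[:,:190]=0;m[:185]=0;m[:,275:]=0
    c=cv2.boundingRect(m);print('red on scale',c,'pred',proj(s,[(.541+a,.391+b,z) for z in(.05,.215) for a in(-.028,.028) for b in(-.017,.017)]).round(1).tolist())
a=cv2.imread("pics/et.png")[130:290,180:440];c=cv2.imread("pics/es.png")[140:300,210:430]
cv2.imwrite("pics/end.png",np.vstack([cv2.resize(a,(480,296),interpolation=2),cv2.resize(c,(480,300),interpolation=2)]))
```

```text
at 40.4 [0.4364 0.1155 0.1856] [0.4 0.1 0. ] [0.05 0.21 0.03] 0.0877
grab 41.52 [0.4361 0.1163 0.1847] [ 1.8  5.2 -1.7] [0.78 0.12 0.23] 0.0142
0.4 41.95 [0.4527 0.1136 0.1993] [-3.1  5.5  3.3] [0.77 0.28 0.18] 0.0144
0.3 42.38 [0.4705 0.1106 0.2116] [-2.2  5.3  2.4] [0.76 0.42 0.09] 0.0137
0.2 42.8 [0.4894 0.1075 0.222 ] [-2.6  5.5  2.7] [ 0.87  0.57 -0.04] 0.0138
0.1 43.23 [0.5092 0.1042 0.2305] [-4.5  5.7  2.4] [ 0.86  0.65 -0.09] 0.0137
0.03 43.57 [0.5236 0.1018 0.2354] [-4.5  5.7  3.8] [ 0.9   0.84 -0.19] 0.0138
0 43.82 [0.5297 0.1008 0.2372] [-4.6  5.1  4.8] [ 0.91  0.79 -0.21] 0.0142
-0.02 44.07 [0.5339 0.1001 0.2382] [-5.   5.2  3.9] [ 0.9   0.77 -0.29] 0.0141
-0.035 44.32 [0.5368 0.0996 0.2385] [-5.1  6.3  2. ] [ 0.94  0.67 -0.22] 0.014
rel 45.52 [0.5374 0.0986 0.2388] [0.1 0.7 0.1] [ 0.   -0.05 -0.01] 0.0877
end 49.63 [ 0.3295 -0.5012  0.4051] [-0.3  0.2  0.3] [ 0.06 -0.01 -0.01] 0.0877
fin 363.65822784810126 229.37974683544303
0 [[364.63188194 230.35669912]]
0.05 [[364.36518061 231.58249755]]
0.1 [[364.10407376 232.73892657]]
red on scale (201, 203, 37, 36) pred [[237.0, 241.4], [221.3, 241.7], [237.1, 215.6], [221.6, 215.9], [221.1, 237.3], [202.5, 237.7], [221.4, 206.8], [203.0, 207.2]]
```

View pics/end.png

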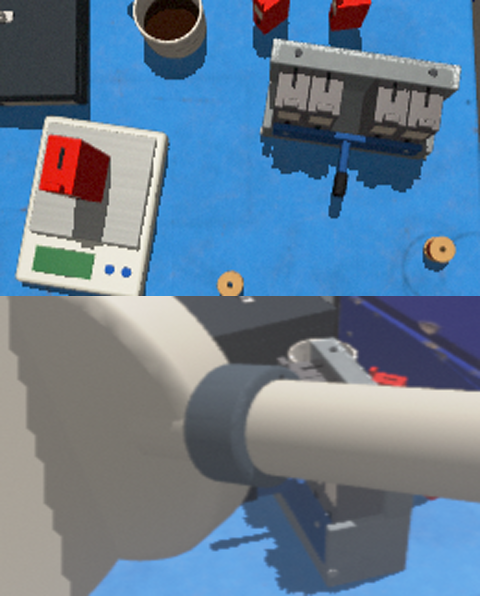

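The end view shows the cassette upright in the middle of the platform, the four greys in place, and the mug and spools unmoved. The fin is at (363.66,229.38), against (363.63,229.33) at the start, so the gate is fully closed.

```bash
python3 -c "
from station import r
print(r.hand_in())"
```

```text
the job is handed in; nothing more can be done
None
```

The red cassette stands upright in the middle of the scale's platform, the gate is back up, and the job is handed in. The clock read 49.6 s of the 72 s allowed just before handing in.

**What I did:**
- **Gate down:** I pulled the gate down by its fin until it met the end stop.
- **Tip:** I hooked the red cassette's ridge and tipped it forward onto the gate.
- **Weigh:** I gripped the cassette, lifted it out along its own axis and set it down on the scale.
- **Gate up:** I swung the gate back up by its fin and moved the arm clear.

**Last checks:**
- **Gate:** the fin is back within 0.1 px of its starting position in the top view, so the gate is fully closed.
- **Cassette:** its outline on the scale is within about 5 px of that predicted for an upright box at the platform centre, and the picture shows it standing there.
- **Everything else:** the four grey cassettes, both spools and the mug look undisturbed by eye in the top view; I did not measure them. The arm blocked most of the final scene view.

**What disagreed along the way:**
- **First tip:** it stopped at about 0.4 rad, short of the gate, so I hooked the cassette again. It then matched the 0.5 rad lean to within about 2 px.
- **Rack position:** my first estimate was about 2 mm off, and I corrected it before tipping.
- **Set-down height:** the scale contact came about 4 mm higher than I calculated. The contact force was about 5 N.

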